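Put the ruin scenery right: lay the last stone, then swap three pieces by way of the tray

TASK

First lay the loose grey stone block from the clear tray on the ruined wall as the next stone of its upper course, in running bond: in line with the wall and centred over the open joint between the two stones below. Then, with the emptied clear tray as the parking place, swap the three pieces round so that the black column stands upright in the middle of the square flagstone base, the green shrub cluster in the middle of the round green turf base and the maple pawn in the middle of the round dark wooden base. Tip none of them over, and leave the red paint pot where it is.

Things in the scene. Friction and masses are not known exactly. Their poses are not given: they have to be found in the camera images.
- block_center (a point): Loose grey cast-stone block, 60 long (its x axis) x 30 wide (y) x 24 mm high (z), about 60 g. Point: its centre, 12 mm above its underside. It starts lying flat near the middle of the clear tray.
- column_center (a point): Black resin ruined column, about 92 mm tall, about 110 g: a 44 mm square foot 8 mm thick, a round moulding up to 18 mm, then an upright fluted round shaft 30 mm in diameter from 18 to 82 mm above its underside, broken top. Point: on its axis, 46 mm above its underside; z is up. It starts on the turf base.
- shrub_center (a point): Green plastic shrub cluster, about 57 mm tall, about 50 g: a round brown foot 44 mm in diameter and 5 mm thick, and above it stiff foliage that can be gripped from the sides as an upright cylinder 39 mm in diameter, 8 to 48 mm above its underside (the leaf tufts bulge 2 mm beyond). Point: on its axis, 29 mm above its underside; z is up. It starts on the dark wooden base.
- pawn_center (a point): Turned maple pawn, 70 mm tall, about 45 g: round foot 38 mm in diameter up to 9 mm, a stem from 29 mm in diameter tapering to 22 mm at 44 mm up, a collar 26 mm in diameter at 44 to 47.5 mm, and a ball head 25 mm in diameter. Point: on its axis, 35 mm above its underside; z is up. It starts on the flagstone base.
- flagstone_top (a point): Fixed square grey flagstone base, 88 x 88 x 6 mm, paved in small slabs: the column's place. Point: centre of its flat top, 6 mm above the platform; x and y along its sides.
- turf_top (a point): Fixed round green turf base, 88 mm in diameter, 6 mm thick: the shrub cluster's place. Point: centre of its flat top, 6 mm above the platform.
- woodbase_top (a point): Fixed round dark-stained, nearly black wooden base with a pale inlaid ring, 88 mm in diameter, 6 mm thick: the pawn's place. Point: centre of its flat top, 6 mm above the platform.
- tray_floor (a point): Fixed clear acrylic tray, 140 x 140 mm outside, 134 x 134 mm inside, 13 mm high over all with pale polished edges; its floor is 4 mm above the platform. Point: centre of its inner floor; x and y along its sides. Free for parking once the block is out.
- wall_seat (a point): Fixed ruined wall of stones like the block, on a 208 x 60 x 6 mm sandy plinth. Lower course: three stones, 4 mm joints, top 30 mm above the platform; upper course: one weathered stone over one joint. Point: on the lower course, middle of the open joint = centre of the missing stone's underside. x: along the wall, away from that upper stone, whose near end is 42 mm off; y: across it.
- pot_center (a point): Loose red paint pot with a white cap, 36 mm in diameter, 38 mm tall. Point: its centre, 19 mm up. A bystander, to be left alone.
Not all that is in view belongs to the job. What is shaped like the part that bears shrub_center but orange is not meant.

How it is judged:
On the way, in this order (a step that is already met when the one before it is completed fails the run):
1. the block lies flat on the wall over the open joint, in line with it, and is let go (x of block_center in the frame of wall_seat between -0.008 and 0.008 m and y of block_center in the frame of wall_seat between -0.006 and 0.006 m and z of block_center in the frame of wall_seat between 0.008 and 0.016 m and angle between the x axis of block_center and the x axis of wall_seat, either way round below 0.15 rad and angle between block_center's own z axis and vertical below 0.1 rad and linear speed of block below 0.02 m/s and angular speed of block below 0.2 rad/s and contact force between the fingers and block below 0.01 N), for 0.2 s.
2. one of the three pieces (column, shrub or pawn) stands upright in the tray, let go (((x of column_center in the frame of tray_floor between -0.05 and 0.05 m and y of column_center in the frame of tray_floor between -0.05 and 0.05 m and z of column_center in the frame of tray_floor between 0.042 and 0.05 m and angle between column_center's own z axis and vertical below 0.1 rad and contact force between the fingers and column below 0.01 N and linear speed of column below 0.02 m/s and angular speed of column below 0.2 rad/s) or (x of shrub_center in the frame of tray_floor between -0.05 and 0.05 m and y of shrub_center in the frame of tray_floor between -0.05 and 0.05 m and z of shrub_center in the frame of tray_floor between 0.025 and 0.033 m and angle between shrub_center's own z axis and vertical below 0.1 rad and contact force between the fingers and shrub below 0.01 N and linear speed of shrub below 0.02 m/s and angular speed of shrub below 0.2 rad/s) or (x of pawn_center in the frame of tray_floor between -0.05 and 0.05 m and y of pawn_center in the frame of tray_floor between -0.05 and 0.05 m and z of pawn_center in the frame of tray_floor between 0.031 and 0.039 m and angle between pawn_center's own z axis and vertical below 0.1 rad and contact force between the fingers and pawn below 0.01 N and linear speed of pawn below 0.02 m/s and angular speed of pawn below 0.2 rad/s))), for 0.2 s.
At the end, for the whole second after the job is handed in: Column on flagstone, shrub on turf, pawn on dark wooden base: each within 12 mm of its centre and 0.1 rad of upright; block flat on the lower course, within 8 mm along and 6 mm across the wall of the open joint's middle and 0.15 rad of its line; all at rest (horizontal distance between column_center and flagstone_top below 0.012 m and angle between each of column_center, shrub_center, pawn_center, block_center's own z axis and vertical below 0.1 rad and z of column_center in the frame of flagstone_top between 0.042 and 0.05 m and linear speed of each of column, shrub, pawn, block below 0.02 m/s and angular speed of each of column, shrub, pawn, block below 0.2 rad/s and horizontal distance between shrub_center and turf_top below 0.012 m and z of shrub_center in the frame of turf_top between 0.025 and 0.033 m and horizontal distance between pawn_center and woodbase_top below 0.012 m and z of pawn_center in the frame of woodbase_top between 0.031 and 0.039 m and x of block_center in the frame of wall_seat between -0.008 and 0.008 m and y of block_center in the frame of wall_seat between -0.006 and 0.006 m and z of block_center in the frame of wall_seat between 0.008 and 0.016 m and angle between the x axis of block_center and the x axis of wall_seat, either way round below 0.15 rad); the robot touches nothing.
It fails at once if the column, shrub or pawn is tipped over (more than 0.6 rad from upright) (angle between any of column_center, shrub_center, pawn_center's own z axis and vertical above 0.6 rad).
It fails at once if the red paint pot is moved by more than 15 mm (distance of pot_center from where it was at the start of the episode above 0.015 m).
It also fails if it takes over 131 s, if anything falls off the work surface, if the arm or the gripper's body presses on something with over 40 N, if the wrist force passes 120 N, or if a joint passes its speed limit or range.

ROBOT

A 6-joint arm with a two-finger parallel gripper is mounted at the origin on the work surface. World frame = base frame: x ahead of the robot, y to its left, z up, the work surface at z = 0. Lengths are in m, angles in rad, forces in N, time in s.
With the tool pointing down it reaches from about 0.25 to 0.775 m from the base axis. Payload 4 kg.
Tool frame: the origin (TCP) lies at the very end of the fingers, on their centre line; the grasp point (between the pads) lies 19 mm behind it; z points along the fingers, y is the direction in which the jaws open and shut (so a half turn about z gives the same grasp; the last joint's range is limited). The gripper opens to 94 mm and grips with 3 to 60 N. Pads are 16 mm wide; open, the fingers measure 119 mm over their backs; the gripper's body (75 mm by 177 mm) begins 78 mm behind the grasp point.
Start: joints at [-1.436, 0.087, 1.371, -0, 1.684, -0.103], TCP at [0.13, -0.535, 0.206] pointing down, gripper open.
Joint ranges: [-3.1, 3.1], [-0.76, 2.03], [0.27, 2.55], [-1.08, 4.22], [0.17, 2.65], [-2.57, 2.57]. Speed limits (rad/s): [2.79, 2.79, 3.14, 3.14, 3.14, 3.14].

INTERFACE

Orientations are given as [roll, pitch, yaw] about the fixed x, y, z axes, in that order (R = Rz(yaw) Ry(pitch) Rx(roll)).
In Python, from bench import robot, cams, models gives the robot as it stands.
- The arm moves only by the tool step_arm, never from a script. Its argument "series" is a list of rows, each a list of 5 numbers: the gripper command: -1 is shut, 1 is fully open, values between are in proportion, then the shift along the tool's x, y, z in mm, then the turn about the tool's z in degrees. A call has 1 to 20 rows; each row is the pose to reach, as a shift and turn from the pose commanded when the call began, along the tool's axes at that moment; what a row does not reach only later rows make up. A row lasts 1/8 s, in which the tool goes at most 62.5 mm and 10.7 degrees, less where a joint would pass 70% of its speed; a pose out of reach is approached as far as the arm can. A call with a gripper value outside its range is refused whole. The fingers move at their own pace and stop on an object; the grip force is fixed at half the most. Time passes only in rows, so rows that repeat a pose let the fingers close. It gives the time, the measured TCP pose, the force and the opening at its end, in the units of the state.
- robot.get_obs(): the state, without advancing time (a new reading comes with each control period).
- cams.snapshot(name): name is "scene" or "top"; returns a dict with "pixels" (480x640x3 uint8, red, green, blue), "fov_y" (degrees; the focal length in pixels is half the picture's height over the tangent of half this angle, whatever the lens; pixels are square), "cx", "cy" (the principal point, pixels), "R" (3x3) and "t" (3): a world point X has camera coordinates R X + t. Camera axes: x right, y down, z forward; pixel columns grow to the right and rows downward; lengths in m; the calibration is good to about 2 mm. A picture is of the moment at which its call begins. There is no depth.
- robot.close_job(): hands the job in, once; it reports no verdict.
Trained networks look in a picture, given as the dict that the camera call returned (one of the last four; its "shot" number tells which), for a name from the list of things; names that differ only in an ending like _2 or _b are one class to them, and where a whole thing is asked for, a point or a joint stands for the part that bears it (a point fixed in the world has none). Each returns a list of dicts, best first, with "p" (0 to 1); they miss things now and then, are a little off and sometimes report something else, mostly with a low value. They report only what shows in the picture. A call takes as long as a camera call. They do not tell look-alikes from the thing itself.
- models.find_in(picture, label): "position" ([x, y, z] in m, in world coordinates, good to about 4 mm: the middle of the surface that is visible of it).
- models.pinpoint(picture, label): "position" ([x, y, z] in m, in world coordinates, good to about 4 mm: a listed point, or the origin of a listed thing).
The state is a dict: "time": time; "joint_positions": joint angles; "qvel": joint speeds; "joint_torque": joint torques, N m; "tool_pos": TCP position; "ee_rot": TCP orientation; "wrist_force": force on the tool from outside, world axes, zero at the start; "wrist_torque": the same for the moment, N m; "width": finger opening in m.
Only numpy, scipy, OpenCV 4.12 (cv2) and the standard library are available. Lean on these libraries where they do the work, as an engineer would, in place of code of your own. Each camera call takes 0.05 s, during which the arm holds its last target. There are 200 camera calls.

## Working session

There is one attempt and no reset: what is moved stays moved. The work goes in short steps, Python scripts to look and compute and a tool call to move; the robot and the scene stay as the last step left them, time stands still between calls to the robot, and variables do not carry over. Pictures are saved under pics/ and viewed, about 12 in all and at most 16, crops included, and the job is handed in when it is done.

Besides the shell and the picture viewer there is one more tool, called after ">>>" by a JSON object that holds its "api" and its "payload", one argument or row to a line. step_arm: Moves the arm, as the interface text tells. Its arguments: {"type":"object","properties":{"series":{"type":"array","items":{"type":"array","items":{"type":"number"}}}},"required":["series"]}

```bash
mkdir -p pics; ls; python3 - <<'E'
from bench import robot,cams,models
import cv2
o=robot.get_obs(); print(o['time'],o['tool_pos'],o['ee_rot'],o['width'])
for n in ('scene','top'):
    s=cams.snapshot(n); cv2.imwrite(f'pics/{n}1.png',s['pixels'][:,:,::-1])
    print(n,s['fov_y'],s['cx'],s['cy'],s['R'],s['t'])
    for l in 'block_center column_center shrub_center pawn_center flagstone_top turf_top woodbase_top tray_floor wall_seat pot_center'.split():
        print(l,[([round(float(v),3) for v in d['position']],round(float(d['p']),2)) for d in models.pinpoint(s,l)][:3])
E
```

```text
pics
0.0 [ 0.12949204 -0.53397772  0.20433192] [-3.13945776e+00 -2.11171809e-04  2.37812848e-01] 0.09385685156007267
scene 51.73519650147597 329.42657423244486 241.51177037633772 [[-0.56388315  0.82574211 -0.01362904]
 [ 0.54935894  0.36272214 -0.75275321]
 [-0.61663648 -0.43195209 -0.65816172]] [ 0.32773113 -0.25727755  1.24903082]
block_center [([0.51, 0.308, 0.016], 0.65)]
column_center [([0.469, -0.124, 0.049], 0.79), ([0.648, 0.018, 0.032], 0.36)]
shrub_center [([0.625, -0.369, 0.028], 0.86), ([0.527, -0.329, 0.037], 0.68)]
pawn_center [([0.446, 0.112, 0.044], 0.72), ([0.511, 0.308, 0.017], 0.34)]
flagstone_top [([0.451, 0.106, 0.005], 0.9)]
turf_top [([0.467, -0.118, 0.005], 0.84)]
woodbase_top [([0.524, -0.334, 0.008], 0.86)]
tray_floor [([0.51, 0.306, 0.001], 0.77)]
wall_seat []
pot_center [([0.707, 0.231, 0.02], 0.76)]
top 45.740501353325975 326.07698251557434 240.7740321576887 [[ 0.00762312 -0.99994295 -0.00748277]
 [-0.98150996 -0.00605094 -0.19131539]
 [ 0.1912592   0.00880283 -0.98150009]] [-0.01141022  0.56564141  1.05663103]
block_center [([0.511, 0.314, 0.014], 0.82)]
column_center [([0.469, -0.114, 0.052], 0.61), ([0.648, 0.023, 0.033], 0.43)]
shrub_center [([0.526, -0.328, 0.038], 0.98), ([0.626, -0.364, 0.024], 0.82)]
pawn_center [([0.451, 0.117, 0.038], 0.8)]
flagstone_top [([0.446, 0.107, 0.008], 0.8)]
turf_top [([0.47, -0.116, 0.005], 0.63)]
woodbase_top [([0.522, -0.329, 0.005], 0.58)]
tray_floor [([0.503, 0.306, 0.004], 0.79)]
wall_seat [([0.648, 0.022, 0.032], 0.67)]
pot_center [([0.709, 0.226, 0.021], 0.69)]
```

View pics/top1.png

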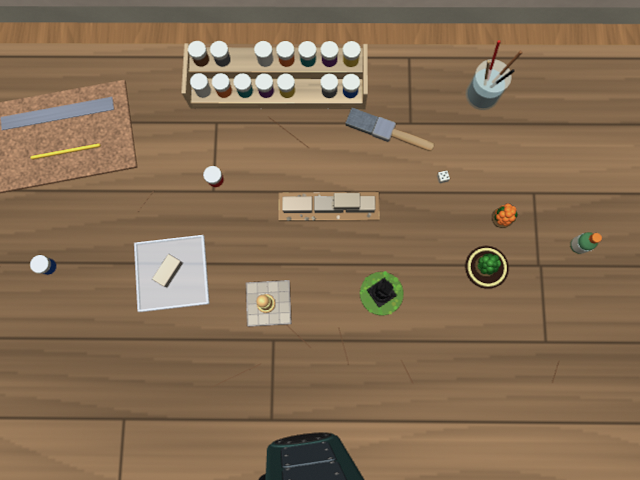

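View pics/scene1.png

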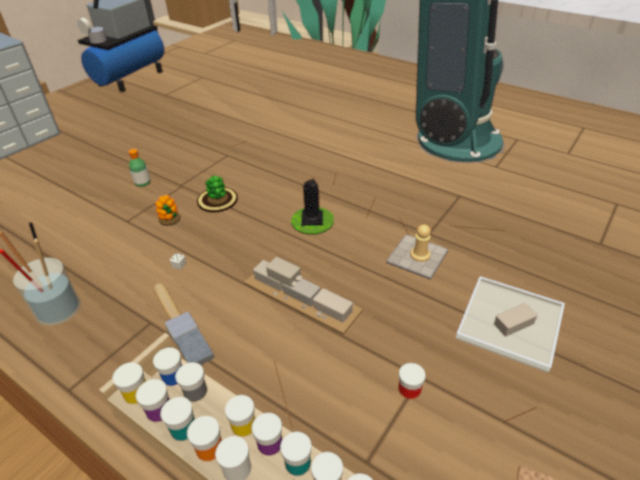

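The top view shows the wall plinth at cols 278-380, rows 192-220, with its upper stone at col 334-360. The open joint is therefore on the left, near col 311. The block is at (167,270) in the tray, the pawn at (265,302), the column at (383,291), the shrub at (488,265) and the orange decoy at (505,215). The scene view agrees. Next I'll fit precise poses by segmentation.

```bash
cat > h.py <<'E'
import numpy as np, cv2
from bench import robot,cams,models
def f(s): return s['pixels'].shape[0]/2/np.tan(np.radians(s['fov_y']/2))
def proj(s,X):
    c=np.atleast_2d(X)@np.array(s['R']).T+s['t']; return c[:,:2]/c[:,2:]*f(s)+[s['cx'],s['cy']]
def unproj(s,uv,z):
    uv=np.atleast_2d(np.asarray(uv,float)); d=np.c_[(uv-[s['cx'],s['cy']])/f(s),np.ones(len(uv))]@np.array(s['R'])
    o=-np.array(s['R']).T@s['t']; return o+d*((z-o[2])/d[:,2])[:,None]
def box(c,yaw,l,w,z):  # rectangle corners
    a=np.array([[1,1],[-1,1],[-1,-1],[1,-1]])*[l/2,w/2]; R=np.array([[np.cos(yaw),-np.sin(yaw)],[np.sin(yaw),np.cos(yaw)]])
    return np.c_[a@R.T+c[:2],np.full(4,z)]
def circ(c,d,z):
    t=np.linspace(0,2*np.pi,60); return np.c_[c[0]+d/2*np.cos(t),c[1]+d/2*np.sin(t),np.full(60,z)]
def crop(s,x0,y0,w,h,k,polys=()):
    im=cv2.resize(s['pixels'][y0:y0+h,x0:x0+w,::-1],None,fx=k,fy=k,interpolation=cv2.INTER_CUBIC)
    for p,col in polys:
        q=(proj(s,p)-[x0,y0]+.5)*k; cv2.polylines(im,[np.round(q).astype(int)],True,col,1)
    return im
def to(x,y,z,yaw=None,o=None):  # shift (mm) in tool axes and turn (deg) to a world target
    from scipy.spatial.transform import Rotation as R
    o=o or robot.get_obs(); r=R.from_euler('xyz',o['ee_rot']); d=r.inv().apply(np.array([x,y,z])-o['tool_pos'])*1e3
    t=0 if yaw is None else -np.degrees((yaw-o['ee_rot'][2]+np.pi/2)%np.pi-np.pi/2)
    return np.round(d,1),round(t,1)
E
python3 - <<'E'
from h import *
s=cams.snapshot('top'); im=s['pixels']; hsv=cv2.cvtColor(im,cv2.COLOR_RGB2HSV)
def seg(m,x0,y0,x1,y1):
    k=np.zeros(m.shape,np.uint8);k[y0:y1,x0:x1]=m[y0:y1,x0:x1];n,l,st,c=cv2.connectedComponentsWithStats(k);i=1+np.argmax(st[1:,4]);return np.argwhere(l==i)[:,::-1].astype(np.float32)
H,S,V=[hsv[...,i].astype(int) for i in range(3)]
g=seg(((H>35)&(H<70)&(S>120)).astype(np.uint8),350,260,415,325)
W=unproj(s,g,.006)[:,:2].astype(np.float32); print('turf',cv2.minEnclosingCircle(W))
r=seg(((V>170)&(S<130)).astype(np.uint8),460,240,515,290); W=unproj(s,r,.006)[:,:2].astype(np.float32); print('ring',cv2.minEnclosingCircle(W))
r=seg((S<60).astype(np.uint8),240,272,298,335); W=unproj(s,r,.006)[:,:2].astype(np.float32); print('flag',cv2.minAreaRect(W))
r=seg((S<60).astype(np.uint8),125,228,215,318); W=unproj(s,r,.013)[:,:2].astype(np.float32); print('tray',cv2.minAreaRect(W))
print(hsv[270,167],hsv[255,190],hsv[203,297],hsv[200,346],hsv[216,330],hsv[204,324])
b=((S>25)&(V>150)).astype(np.uint8); r=seg(b,145,248,190,292); W=unproj(s,r,.028)[:,:2].astype(np.float32); print('block',cv2.minAreaRect(W),len(r))
a=cv2.hconcat([crop(s,270,184,116,44,6.8)]); 
c=crop(s,130,230,84,84,3.4); sc=cams.snapshot('scene'); d=crop(sc,240,250,130,84,3.6)
out=np.zeros((600,800,3),np.uint8); out[:a.shape[0],:a.shape[1]]=a[:, :800]; out[305:305+c.shape[0],:c.shape[1]]=c[:295]; out[297:297+d.shape[0],290:290+d.shape[1]]=d[:303,:510]
cv2.imwrite('pics/crops.png',out)
E
```

```text
turf ((0.4699048101902008, -0.11804313212633133), 0.0447666235268116)
ring ((0.5242456197738647, -0.3318389654159546), 0.039000872522592545)
flag ((0.44825729727745056, 0.10817089676856995), (0.08844272792339325, 0.08854927867650986), 3.6569809913635254)
tray ((0.5069556832313538, 0.3045654594898224), (0.1430494636297226, 0.1444912701845169), 7.027215480804443)
[ 22  33 227] [135   3 203] [ 19  41 216] [ 22  42 194] [ 16 109 171] [ 20  30 188]
block ((0.5105181932449341, 0.31029996275901794), (0.028135066851973534, 0.058923475444316864), 59.99462890625) 415
```

View pics/crops.png

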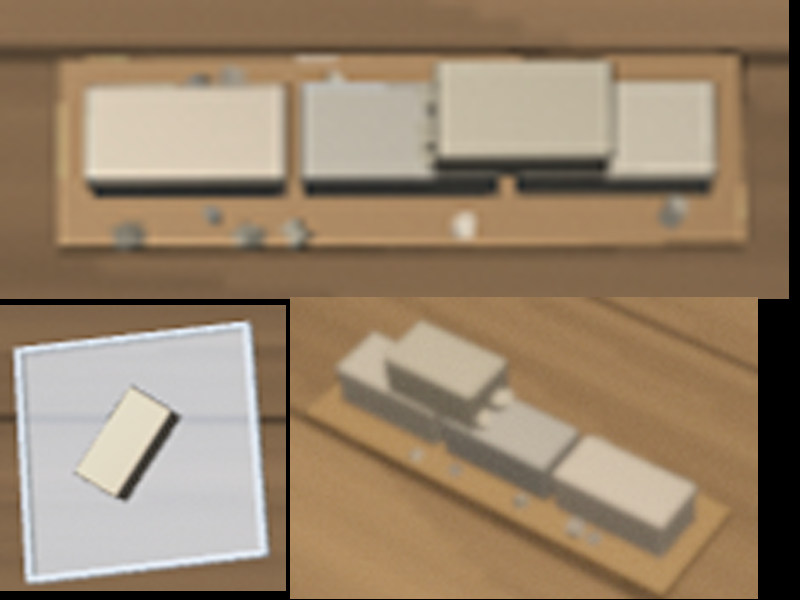

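Crop: the stone tops on the lower course have clear corners. The left stone spans cols 86-285, rows 88-181 and the middle stone starts at col 303. The block's top corners in the tray are about (132,386), (173,411), (122,497) and (76,470). I'll turn these into world poses and cross-check by overlaying outlines in both cameras.

```bash
python3 - <<'E'
from h import *
s=cams.snapshot('top'); sc=cams.snapshot('scene')
U=lambda p,z:unproj(s,np.array(p)/6.8+[270,184]-.5,z)
st=U([[86,89],[90,181],[283,87],[284,180],[303,85],[304,179],[711,81],[715,178]],.03); print(st.round(4))
L=st[[0,1]].mean(0);R=st[[6,7]].mean(0); d=L-R; yaw=np.arctan2(d[1],d[0]); print('lower course',np.hypot(*d[:2]),yaw)
print('joint',st[2:6].mean(0), 'from ends', L-(d/np.hypot(*d[:2]))*.062, R+(d/np.hypot(*d[:2]))*.126)
pl=U([[62,60],[57,245],[745,247],[741,55]],.006);print('plinth',pl.round(4),pl.mean(0))
b=unproj(s,(np.array([[132,386],[173,411],[122,497],[76,470]])-[0,305])/3.4+[130,230]-.5,.028); print('block',b.round(4),b.mean(0))
e=(b[0]-b[3]+b[1]-b[2]); print(np.degrees(np.arctan2(e[1],e[0])),np.linalg.norm(e)/2, np.linalg.norm(b[0]-b[1]))
seat=np.array([.648,.022]); seat=st[2:6].mean(0)[:2]; u=np.array([np.cos(yaw),np.sin(yaw)])
P=[(box(seat+u*o,yaw,.06,.03,.03),(0,0,255)) for o in(.032,-.032,-.096)]+[(box(seat-u*.032,yaw,.208,.06,.006),(255,0,0)),(box(seat-u*.072,yaw,.06,.03,.054),(0,255,0))]
B=[(box(b.mean(0),np.arctan2(e[1],e[0]),.06,.03,z),(0,0,255)) for z in(.028,.004)]+[(box([.507,.3046],np.radians(7),.14,.14,.013),(255,0,0))]
out=np.zeros((600,800,3),np.uint8)
for im,x,y in((crop(s,270,184,110,44,5,P),0,0),(crop(sc,240,250,130,84,4,P),0,230),(crop(s,130,230,84,84,3,B),548,0),(crop(sc,450,270,120,100,2.2,B),530,300)): out[y:y+im.shape[0],x:x+im.shape[1]]=im
cv2.imwrite('pics/ov.png',out)
for n,(x,y) in dict(turf=(.4699,-.118),wood=(.5242,-.3318),flag=(.4483,.1082)).items(): print(n,proj(s,[x,y,.006]),proj(sc,[x,y,.006]))
print(to(b.mean(0)[0],b.mean(0)[1],.2,np.arctan2(e[1],e[0])))
E
```

```text
[[ 0.6613  0.0825  0.03  ]
 [ 0.633   0.0807  0.03  ]
 [ 0.6622  0.0238  0.03  ]
 [ 0.6337  0.0231  0.03  ]
 [ 0.6629  0.0178  0.03  ]
 [ 0.634   0.0172  0.03  ]
 [ 0.6648 -0.1038  0.03  ]
 [ 0.635  -0.1048  0.03  ]]
lower course 0.18595380108711385 1.5855407890060824
joint [0.64818751 0.02045366 0.03      ] from ends [0.64806411 0.0196345  0.03      ] [0.64803394 0.02168048 0.03      ]
plinth [[ 0.677   0.0922  0.006 ]
 [ 0.6191  0.0924  0.006 ]
 [ 0.6197 -0.1155  0.006 ]
 [ 0.6797 -0.1149  0.006 ]] [ 0.64887321 -0.01146081  0.006     ]
block [[0.5434 0.3074 0.028 ]
 [0.5287 0.2825 0.028 ]
 [0.478  0.3093 0.028 ]
 [0.4936 0.3371 0.028 ]] [0.51094598 0.30908031 0.028     ]
-29.32666293955341 0.05764575609555819 0.02896385067360768
turf [[381.0593769 292.6986178]] [[312.33047032 218.66336368]]
wood [[486.80967905 266.54190095]] [[217.00853239 197.75110419]]
flag [[267.93409634 302.71688631]] [[417.58887992 254.25247822]]
(array([ 569.4, -730. ,    5.4]), np.float64(43.0))
```

View pics/ov.png

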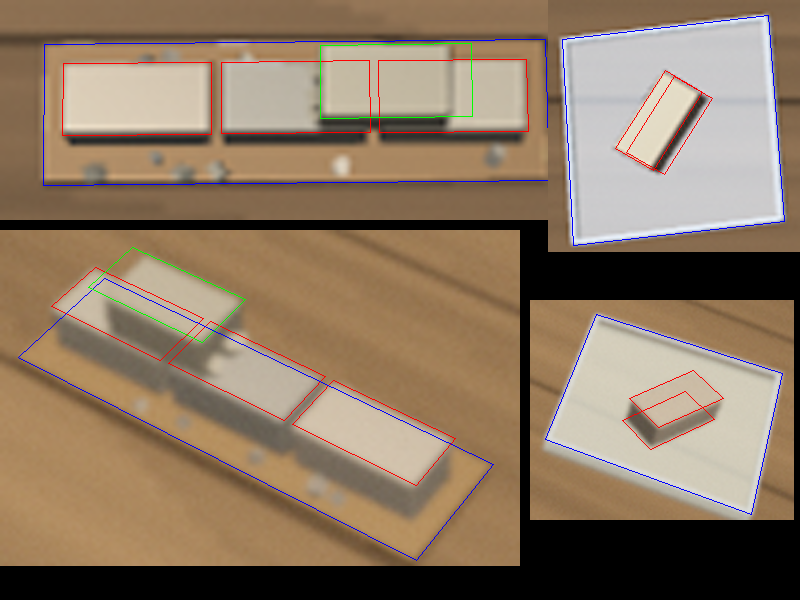

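The overlays match the wall, tray and block in both cameras. Seat is about (0.648, 0.0205) with yaw 1.583, and the block about (0.511, 0.3095) with yaw -0.515. Taken as 2.626, that yaw keeps joint 6 in range. Moving above the block now.

>>> {"api": "step_arm", "payload": {
  "series": [
    [0.3,569,-730,30,-137],
    [0.3,569,-730,30,-137],
    [0.3,569,-730,30,-137],
    [0.3,569,-730,30,-137],
    [0.3,569,-730,30,-137],
    [0.3,569,-730,30,-137],
    [0.3,569,-730,30,-137],
    [0.3,569,-730,30,-137],
    [0.3,569,-730,30,-137],
    [0.3,569,-730,30,-137],
    [0.3,569,-730,30,-137],
    [0.3,569,-730,30,-137],
    [0.3,569,-730,30,-137],
    [0.3,569,-730,30,-137],
    [0.3,569,-730,30,-137],
    [0.3,569,-730,30,-137],
    [0.3,569,-730,30,-137],
    [0.3,569,-730,30,-137]
  ]
}}

```text
time: 3.55
tool_pos: [0.5104, 0.3077, 0.1762]
ee_rot: [3.141, 0.001, 2.628]
wrist_force: [-0.3, 0.4, 0.0]
width: 0.0614
```

```bash
python3 - <<'E'
from h import *
o=robot.get_obs();print(o['tool_pos'],o['ee_rot'],o['width'],o['wrist_force']); print(to(.511,.3095,.007,-.515,o))
E
```

```text
[0.51043609 0.30770043 0.17618189] [3.14122262e+00 7.31650941e-04 2.62751797e+00] 0.06137043083278718 [-0.3405204   0.40823234  0.00140904]
(array([  0.5,   1.8, 169.2]), np.float64(0.1))
```

>>> {"api": "step_arm", "payload": {
  "series": [
    [0.3,0,2,50,0],
    [0.3,0,2,100,0],
    [0.3,0,2,135,0],
    [0.3,0,2,155,0],
    [0.3,0,2,168,0],
    [0.3,0,2,168,0],
    [-0.6,0,2,168,0],
    [-0.6,0,2,168,0],
    [-0.6,0,2,168,0],
    [-0.6,0,2,168,0],
    [-0.6,0,2,168,0]
  ]
}}

```text
time: 4.92
tool_pos: [0.5119, 0.3109, 0.008]
ee_rot: [3.141, 0.001, 2.629]
wrist_force: [-0.5, -0.7, 3.3]
width: 0.0296
```

```bash
python3 - <<'E'
from h import *
o=robot.get_obs();print(o['tool_pos'],o['ee_rot'],o['width'],o['wrist_force']); print(to(.648,.0206,.15,1.583,o))
E
```

```text
[0.5119005  0.31087128 0.0080481 ] [3.14091818e+00 6.05404726e-04 2.62900904e+00] 0.0296078319773708 [-0.53141743 -0.70086341  3.25767047]
(array([-261.1, -186.1, -141.9]), np.float64(59.9))
```

>>> {"api": "step_arm", "payload": {
  "series": [
    [-0.6,0,0,-20,0],
    [-0.6,0,0,-60,0],
    [-0.6,0,0,-110,0],
    [-0.6,-30,-21,-142,6],
    [-0.6,-70,-50,-142,16],
    [-0.6,-110,-78,-142,26],
    [-0.6,-150,-107,-142,36],
    [-0.6,-190,-135,-142,46],
    [-0.6,-230,-164,-142,55],
    [-0.6,-252,-180,-142,60],
    [-0.6,-261,-186,-142,60],
    [-0.6,-261,-186,-142,60],
    [-0.6,-261,-186,-142,60]
  ]
}}

```text
time: 6.55
tool_pos: [0.6474, 0.0219, 0.1494]
ee_rot: [-3.141, -0.0, 1.584]
wrist_force: [-0.1, -0.1, -0.6]
width: 0.0297
```

```bash
python3 - <<'E'
from h import *
o=robot.get_obs();print(o['tool_pos'],o['ee_rot'],o['width'],o['wrist_force']); print(to(.648,.0206,.036,1.583,o))
s=cams.snapshot('top');sc=cams.snapshot('scene')
out=cv2.hconcat([crop(s,270,164,80,80,5),crop(sc,240,220,130,130,400/130)]);cv2.imwrite('pics/carry.png',out)
E
```

```text
[0.64735239 0.02193264 0.14941034] [-3.14118979e+00 -4.72295857e-04  1.58388134e+00] 0.029676407812933892 [-0.07227526 -0.10939503 -0.64620318]
(array([ -1.4,   0.7, 113.4]), np.float64(0.1))
```

View pics/carry.png

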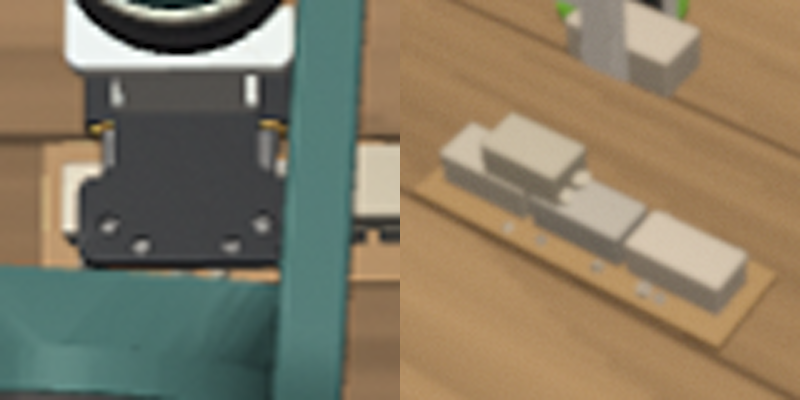

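```bash
python3 - <<'E'
from h import *
o=robot.get_obs();sc=cams.snapshot('scene');z=o['tool_pos'][2]-.004;c=o['tool_pos'];y=o['ee_rot'][2]
P=[(box(c,y,.06,.03,z+.024),(0,0,255)),(box(c,y,.06,.03,z),(255,0,0))]
cv2.imwrite('pics/carry2.png',crop(sc,280,200,70,60,8,P))
E
```

```text
(no output)
```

View pics/carry2.png

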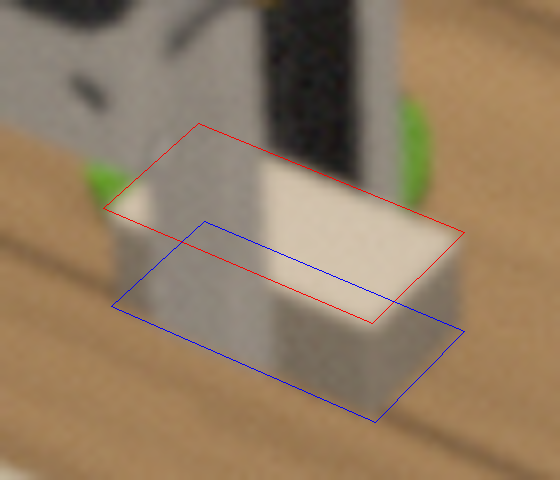

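The projected outline fits the held block to about 1 mm. Lowering it.

>>> {"api": "step_arm", "payload": {
  "series": [
    [-0.6,-1.4,0.7,40,0],
    [-0.6,-1.4,0.7,80,0],
    [-0.6,-1.4,0.7,100,0],
    [-0.6,-1.4,0.7,110,0],
    [-0.6,-1.4,0.7,115,0],
    [-0.6,-1.4,0.7,115,0],
    [-0.6,-1.4,0.7,115,0]
  ]
}}

```text
time: 7.58
tool_pos: [0.6494, 0.0191, 0.0359]
ee_rot: [3.139, 0.0, 1.582]
wrist_force: [-0.5, 0.3, -1.1]
width: 0.0296
```

>>> {"api": "step_arm", "payload": {
  "series": [
    [-0.2,0,0,0,0],
    [0.2,0,0,0,0],
    [0.2,0,0,0,0],
    [0.2,0,0,0,0],
    [0.2,0,0,-10,0],
    [0.2,0,0,-40,0],
    [0.2,0,0,-90,0],
    [0.2,-100,0,-120,0],
    [0.2,-100,60,-120,0],
    [0.2,-100,120,-120,0],
    [0.2,-100,180,-120,0],
    [0.2,-100,180,-120,0],
    [0.2,-100,180,-120,0]
  ]
}}

```text
time: 9.2
tool_pos: [0.8293, -0.0787, 0.1532]
ee_rot: [-3.139, -0.0, 1.582]
wrist_force: [-0.2, -0.2, 0.1]
width: 0.0564
```

```bash
python3 - <<'E'
from h import *
o=robot.get_obs();print(o['time'],o['tool_pos'],o['ee_rot'],o['width'],o['wrist_force'])
s=cams.snapshot('top');sc=cams.snapshot('scene')
P=[(box([.648,.0206],1.583,.06,.03,z),c) for z,c in((.054,(0,0,255)),(.03,(255,0,0)))]
Q=lambda x,y,d,z,c:(circ([x,y],d,z),c)
F=[(box([.4483,.1082],np.radians(3.66),.088,.088,.006),(0,0,255)),Q(.4483,.1082,.038,.006,(255,0,0))]
T=[Q(.4699,-.118,.088,.006,(0,0,255)),(box([.4699,-.118],np.radians(30),.044,.044,.014),(255,0,0))]
W=[Q(.5242,-.3318,.088,.006,(0,0,255)),Q(.5242,-.3318,.043,.04,(255,0,0))]
t=[cv2.resize(crop(s,*a,4,p),(200,200)) for a,p in(((290,185,50,50),P),((243,275,50,50),F),((356,268,50,50),T),((462,240,50,50),W))]
q=[cv2.resize(crop(sc,*a,4,p),(200,200)) for a,p in(((290,250,70,70),P),((385,215,70,70),F),((278,165,70,70),T),((182,160,70,70),W))]
cv2.imwrite('pics/p1.png',cv2.resize(cv2.vconcat([cv2.hconcat(t),cv2.hconcat(q)]),(800,400)))
E
```

```text
9.2 [ 0.8293338  -0.07871431  0.15322783] [-3.13949067e+00 -1.90453996e-04  1.58193050e+00] 0.05644429426084217 [-0.20913156 -0.22065554  0.05691408]
```

View pics/p1.png

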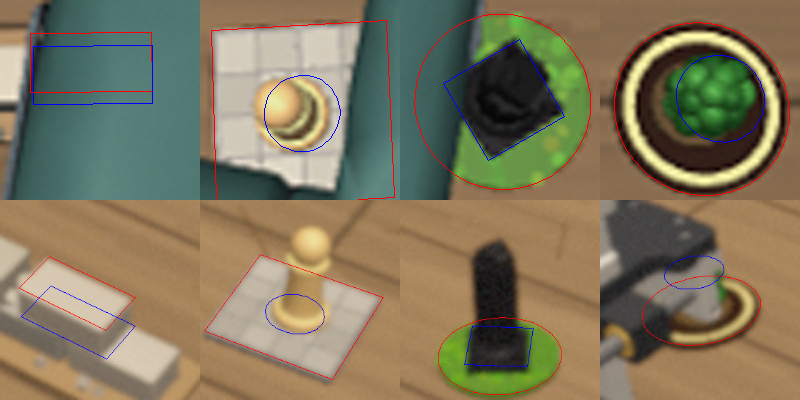

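The block looks properly seated on the wall (I'll recheck with the arm clear). The pawn sits about 6 mm off the flagstone centre and the shrub is a little off its base centre, so I'll fit the pieces' silhouettes in the first, unobstructed images.

```bash
cat > fit.py <<'E'
from h import *
from scipy.optimize import minimize
PROF=dict(column=[(.0,.044),(.008,.044),(.018,.034),(.082,.030),(.092,.026)],shrub=[(0,.044),(.005,.044),(.008,.043),(.044,.043),(.052,.03),(.057,.02)],
 pawn=[(0,.038),(.009,.038),(.012,.029),(.044,.022),(.046,.026)]+[(.0575+.0125*np.sin(a),.025*np.cos(a)) for a in np.linspace(-1,1.5,6)])
BASE=dict(column=.006,shrub=.006,pawn=.006)
def parts(k,xy,zb,lo=0):
    p=[q for q in PROF[k] if q[0]>=lo]
    return [np.r_[circ(xy,a[1],zb+a[0]),circ(xy,b[1],zb+b[0])] for a,b in zip(p,p[1:])]
def sil(s,k,xy,zb,roi,m=6,lo=0):
    x0,y0,w,h=roi; o=np.zeros((h*m,w*m),np.uint8)
    for q in parts(k,xy,zb,lo):
        cv2.fillConvexPoly(o,cv2.convexHull(np.round((proj(s,q)-[x0,y0]+.5)*m).astype(np.int32)),255)
    return o
def draw(s,k,xy,zb,roi,m=6,lo=0):
    im=crop(s,*roi,m); c,_=cv2.findContours(sil(s,k,xy,zb,roi,m,lo),cv2.RETR_EXTERNAL,cv2.CHAIN_APPROX_NONE); cv2.drawContours(im,c,-1,(0,0,255),1); return im
def mask(s,k,roi,m=6):
    x0,y0,w,h=roi; hsv=cv2.cvtColor(s['pixels'][y0:y0+h,x0:x0+w],cv2.COLOR_RGB2HSV); H,S,V=[hsv[...,i].astype(int) for i in range(3)]
    b={'column':V<75,'shrub':(H>35)&(H<85)&(S>80),'pawn':(S>85)&(V>120)}[k].astype(np.float32)
    return cv2.resize(b,None,fx=m,fy=m,interpolation=cv2.INTER_LINEAR)>.5
def fit(views,k,xy0,zb,lo=0,m=6):
    ms=[(s,r,mask(s,k,r,m)) for s,r in views]
    def cost(p): 
        c=0
        for s,r,M in ms: A=sil(s,k,p,zb,r,m,lo)>0; c-=(A&M).sum()/(A|M).sum()
        return c
    r=minimize(cost,xy0,method='Nelder-Mead',options=dict(initial_simplex=np.array([xy0,np.add(xy0,[.008,0]),np.add(xy0,[0,.008])]),xatol=2e-4))
    return r.x,-r.fun/len(ms)
E
python3 - <<'E'
from fit import *
s=cams.snapshot('top');sc=cams.snapshot('scene')
s=dict(s,pixels=cv2.imread('pics/top1.png')[:,:,::-1].copy());sc=dict(sc,pixels=cv2.imread('pics/scene1.png')[:,:,::-1].copy())
J=dict(column=((.469,-.118),(366,275,34,34),(290,172,44,60),0),shrub=((.526,-.329),(470,245,40,40),(196,165,40,46),.008),pawn=((.448,.1145),(250,284,38,38),(402,218,44,50),0))
rows=[]
for k,(x,rt,rs,lo) in J.items():
    for v in ([(s,rt)],[(sc,rs)],[(s,rt),(sc,rs)]):
        p,q=fit(v,k,x,.006,lo); print(k,p.round(4),round(q,3))
    rows.append(cv2.vconcat([cv2.resize(draw(s,k,p,.006,rt,6),(260,260)),cv2.resize(draw(sc,k,p,.006,rs,6),(260,320))]))
cv2.imwrite('pics/fit.png',cv2.hconcat(rows))
E
```

```text
column [ 0.4702 -0.1173] 0.848
column [ 0.4731 -0.1176] 0.836
column [ 0.4706 -0.1172] 0.837
shrub [ 0.5265 -0.3274] 0.768
shrub [ 0.5194 -0.3363] 0.722
shrub [ 0.5258 -0.3278] 0.739
pawn [0.4476 0.1123] 0.735
pawn [0.4445 0.1108] 0.382
pawn [0.4476 0.1123] 0.553
```

View pics/fit.png

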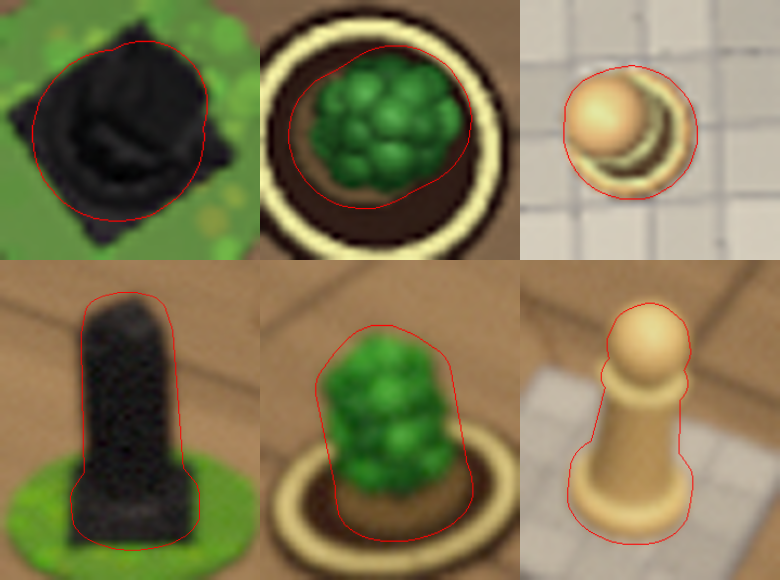

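The pawn and column fits are tight in both views, and the shrub is good to about 2 mm. Next is the pawn, with yaw at pi/2 so that tool x is world y and tool y is world x.

```bash
python3 - <<'E'
from h import *
o=robot.get_obs(); print(to(.4476,.1123,.13,1.5708,o))
E
```

```text
(array([ 195.2, -379.2,   27. ]), np.float64(0.6))
```

>>> {"api": "step_arm", "payload": {
  "series": [
    [0.3,25,-50,0,0.6],
    [0.3,52,-100,0,0.6],
    [0.3,78,-150,0,0.6],
    [0.3,104,-200,0,0.6],
    [0.3,130,-250,0,0.6],
    [0.3,155,-300,0,0.6],
    [0.3,180,-350,0,0.6],
    [0.3,195,-379,0,0.6],
    [0.3,195,-379,15,0.6],
    [0.3,195,-379,15,0.6],
    [0.3,195,-379,15,0.6]
  ]
}}

```text
time: 10.78
tool_pos: [0.4489, 0.1114, 0.1395]
ee_rot: [3.141, 0.0, 1.57]
wrist_force: [-0.8, 0.1, 0.0]
width: 0.0609
```

```bash
python3 - <<'E'
from h import *
o=robot.get_obs(); print(o['tool_pos'],o['ee_rot'],to(.4476,.1123,.020,1.5708,o))
E
```

```text
[0.44890231 0.11140346 0.13947361] [3.14125986e+00 2.78734839e-04 1.57018631e+00] (array([  0.9,  -1.3, 119.5]), np.float64(-0.0))
```

>>> {"api": "step_arm", "payload": {
  "series": [
    [0.3,1,-1.3,45,0],
    [0.3,1,-1.3,85,0],
    [0.3,1,-1.3,108,0],
    [0.3,1,-1.3,119,0],
    [0.3,1,-1.3,119,0],
    [0.3,1,-1.3,119,0],
    [-0.2,1,-1.3,119,0],
    [-0.2,1,-1.3,119,0],
    [-0.3,1,-1.3,119,0],
    [-0.35,1,-1.3,119,0],
    [-0.7,1,-1.3,119,0],
    [-0.7,1,-1.3,119,0],
    [-0.7,1,-1.3,119,0]
  ]
}}

```text
time: 12.4
tool_pos: [0.4471, 0.113, 0.0204]
ee_rot: [-3.141, 0.0, 1.571]
wrist_force: [-1.0, -0.4, -0.2]
width: 0.0246
```

```bash
python3 - <<'E'
from h import *
o=robot.get_obs(); print(o['tool_pos'],o['ee_rot'],o['width'],to(.507,.3046,.14,1.5708,o))
E
```

```text
[0.44712377 0.11300601 0.02041626] [-3.14148524e+00  7.72618478e-05  1.57120361e+00] 0.024648166674163682 (array([ 191.6,   59.9, -119.6]), np.float64(0.0))
```

>>> {"api": "step_arm", "payload": {
  "series": [
    [-0.7,0,0,-10,0],
    [-0.7,0,0,-30,0],
    [-0.7,0,0,-60,0],
    [-0.7,0,0,-80,0],
    [-0.7,15,5,-90,0],
    [-0.7,45,14,-90,0],
    [-0.7,80,25,-90,0],
    [-0.7,115,36,-90,0],
    [-0.7,150,47,-90,0],
    [-0.7,175,55,-90,0],
    [-0.7,188,59,-90,0],
    [-0.7,191.6,60,-90,0],
    [-0.7,191.6,60,-90,0],
    [-0.7,191.6,60,-90,0]
  ]
}}

```text
time: 14.15
tool_pos: [0.507, 0.3039, 0.1106]
ee_rot: [3.142, 0.0, 1.57]
wrist_force: [0.8, 0.5, -0.5]
width: 0.0247
```

```bash
python3 - <<'E'
from h import *
o=robot.get_obs(); print(o['tool_pos'],o['ee_rot'],o['width'],to(.507,.3046,.0185,1.5708,o))
E
```

```text
[0.50701359 0.30387555 0.11058048] [3.14155299e+00 3.02116590e-04 1.57029190e+00] 0.02470153788447916 (array([ 0.8, -0. , 92.1]), np.float64(-0.0))
```

>>> {"api": "step_arm", "payload": {
  "series": [
    [-0.7,0.8,0,40,0],
    [-0.7,0.8,0,70,0],
    [-0.7,0.8,0,84,0],
    [-0.7,0.8,0,89,0],
    [-0.7,0.8,0,91.5,0],
    [-0.7,0.8,0,91.5,0],
    [-0.7,0.8,0,91.5,0]
  ]
}}

```text
time: 15.02
tool_pos: [0.5077, 0.3057, 0.02]
ee_rot: [3.14, -0.001, 1.571]
wrist_force: [0.0, -0.6, 0.5]
width: 0.0249
```

>>> {"api": "step_arm", "payload": {
  "series": [
    [-0.4,0,0,0,0],
    [-0.2,0,0,0,0],
    [0.2,0,0,0,0],
    [0.2,0,0,0,0],
    [0.2,0,0,0,0],
    [0.2,0,0,-15,0],
    [0.2,0,0,-40,0],
    [0.2,0,0,-80,0],
    [0.2,0,0,-130,0],
    [0.2,0,0,-130,0]
  ]
}}

```text
time: 16.27
tool_pos: [0.5102, 0.307, 0.1564]
ee_rot: [3.13, -0.005, 1.571]
wrist_force: [0.2, -0.4, 0.0]
width: 0.0562
```

```bash
python3 - <<'E'
from h import *
o=robot.get_obs(); print(o['time'],o['tool_pos'],o['width'],to(.4706,-.1175,.15,1.5708,o))
from bench import models
for n in('scene','top'):
    s=cams.snapshot(n); print([(np.round(d['position'],3),round(d['p'],2)) for d in models.pinpoint(s,'pawn_center')],[(np.round(d['position'],3),round(d['p'],2)) for d in models.pinpoint(s,'block_center')])
E
```

```text
16.275 [0.51015852 0.30696331 0.15637251] 0.05617187805597792 (array([-424.5,  -39.8,    3.6]), np.float64(0.0))
[(array([0.509, 0.302, 0.038]), 0.72), (array([0.649, 0.016, 0.033]), 0.16)] [(array([0.651, 0.02 , 0.046]), 0.86)]
[(array([0.508, 0.31 , 0.039]), 0.54)] [(array([0.653, 0.022, 0.044]), 0.8), (array([0.648, 0.021, 0.034]), 0.68), (array([0.505, 0.306, 0.004]), 0.44)]
```

>>> {"api": "step_arm", "payload": {
  "series": [
    [0.3,-40,-4,0,0],
    [0.3,-95,-9,0,0],
    [0.3,-150,-14,0,0],
    [0.3,-205,-19,0,0],
    [0.3,-260,-24,0,0],
    [0.3,-315,-29,0,0],
    [0.3,-370,-34,0,0],
    [0.3,-410,-38,0,0],
    [0.3,-424,-40,0,0],
    [0.3,-424,-40,0,0],
    [0.3,-424,-40,0,0],
    [0.3,-424,-40,0,0]
  ]
}}

```text
time: 18.08
tool_pos: [0.4674, -0.1173, 0.1489]
ee_rot: [-3.142, -0.0, 1.573]
wrist_force: [-0.6, -0.4, -0.1]
width: 0.0607
```

```bash
python3 - <<'E'
from h import *
o=robot.get_obs(); print(o['tool_pos'],o['ee_rot'],o['width'],to(.4706,-.1175,.031,1.5708,o))
E
```

```text
[ 0.46744504 -0.11731401  0.14890012] [-3.14153861e+00 -2.89105091e-04  1.57324294e+00] 0.06072329829491479 (array([ -0.2,   3.2, 117.9]), np.float64(0.1))
```

>>> {"api": "step_arm", "payload": {
  "series": [
    [0.3,0,2,45,0],
    [0.3,0,2,85,0],
    [0.3,0,2,108,0],
    [0.3,0,2,118,0],
    [0.3,0,2,118,0],
    [0.3,0,2,118,0],
    [-0.1,0,2,118,0],
    [-0.2,0,2,118,0],
    [-0.3,0,2,118,0],
    [-0.35,0,2,118,0],
    [-0.7,0,2,118,0],
    [-0.7,0,2,118,0],
    [-0.7,0,2,118,0]
  ]
}}

```text
time: 19.7
tool_pos: [0.4696, -0.1187, 0.0311]
ee_rot: [3.141, 0.0, 1.571]
wrist_force: [1.4, 0.9, 0.4]
width: 0.0287
```

```bash
python3 - <<'E'
from h import *
o=robot.get_obs(); print(o['tool_pos'],o['ee_rot'],o['width'],o['wrist_force'],to(.4483,.1082,.14,1.5708,o))
E
```

```text
[ 0.46957017 -0.11868653  0.03114374] [3.14088739e+00 2.70332087e-04 1.57117663e+00] 0.02866337508938569 [1.43871996 0.90319287 0.39237418] (array([ 226.9,  -21.1, -108.9]), np.float64(0.0))
```

>>> {"api": "step_arm", "payload": {
  "series": [
    [-0.7,0,0,-10,0],
    [-0.7,0,0,-30,0],
    [-0.7,0,0,-60,0],
    [-0.7,0,0,-80,0],
    [-0.7,15,-1,-80,0],
    [-0.7,45,-4,-80,0],
    [-0.7,85,-8,-80,0],
    [-0.7,125,-12,-80,0],
    [-0.7,165,-15,-80,0],
    [-0.7,200,-19,-80,0],
    [-0.7,220,-21,-80,0],
    [-0.7,226,-21,-80,0],
    [-0.7,226,-21,-80,0],
    [-0.7,226,-21,-80,0]
  ]
}}

```text
time: 21.45
tool_pos: [0.448, 0.1068, 0.1106]
ee_rot: [-3.141, 0.001, 1.57]
wrist_force: [0.4, 0.0, -1.9]
width: 0.0289
```

```bash
python3 - <<'E'
from fit import *
o=robot.get_obs(); print(o['tool_pos'],o['ee_rot'],o['width'],to(.4483,.1075,.0315,1.5708,o))
sc=cams.snapshot('scene'); p=o['tool_pos']; zb=p[2]-.025; u=proj(sc,p)[0].astype(int); roi=(u[0]-40,u[1]-50,80,100)
im=draw(sc,'column',p[:2],zb,roi,6); cv2.imwrite('pics/col.png',im)
E
```

```text
[0.4480116  0.1067638  0.11063197] [-3.14096184e+00  5.51540097e-04  1.57036175e+00] 0.028851509007577512 (array([ 0.8,  0.3, 79.1]), np.float64(-0.0))
```

View pics/col.png

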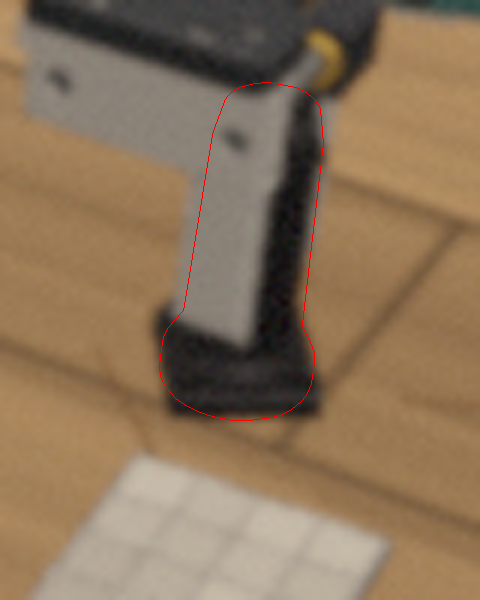

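The column hangs upright and matches the prediction. Lowering it onto the flagstone.

>>> {"api": "step_arm", "payload": {
  "series": [
    [-0.7,0.8,0.3,30,0],
    [-0.7,0.8,0.3,58,0],
    [-0.7,0.8,0.3,71,0],
    [-0.7,0.8,0.3,76,0],
    [-0.7,0.8,0.3,78.8,0],
    [-0.7,0.8,0.3,78.8,0],
    [-0.7,0.8,0.3,78.8,0]
  ]
}}

```text
time: 22.38
tool_pos: [0.4491, 0.1083, 0.0329]
ee_rot: [3.14, -0.0, 1.571]
wrist_force: [-0.2, -0.2, -0.8]
width: 0.0286
```

>>> {"api": "step_arm", "payload": {
  "series": [
    [-0.35,0,0,0,0],
    [-0.2,0,0,0,0],
    [0.2,0,0,0,0],
    [0.2,0,0,0,0],
    [0.2,0,0,0,0],
    [0.2,0,0,-15,0],
    [0.2,0,0,-40,0],
    [0.2,0,0,-80,0],
    [0.2,0,0,-118,0],
    [0.2,0,0,-118,0]
  ]
}}

```text
time: 23.62
tool_pos: [0.4511, 0.1085, 0.1551]
ee_rot: [3.132, -0.001, 1.571]
wrist_force: [-0.3, -0.7, -0.4]
width: 0.0563
```

```bash
python3 - <<'E'
from h import *
o=robot.get_obs(); print(o['time'],o['tool_pos'],o['width'],to(.5257,-.329,.14,1.5708,o))
E
```

```text
23.625 [0.45108545 0.10854418 0.15506132] 0.0563016081970425 (array([-437.6,   74.3,   15.3]), np.float64(0.0))
```

>>> {"api": "step_arm", "payload": {
  "series": [
    [0.45,-40,7,0,0],
    [0.45,-95,16,0,0],
    [0.45,-150,26,0,0],
    [0.45,-205,35,0,0],
    [0.45,-260,44,0,0],
    [0.45,-315,53,0,0],
    [0.45,-370,63,0,0],
    [0.45,-420,72,0,0],
    [0.45,-437,76,0,0],
    [0.45,-437,76,0,0],
    [0.45,-437,76,0,0],
    [0.45,-437,76,0,0]
  ]
}}

```text
time: 25.12
tool_pos: [0.5248, -0.3271, 0.1506]
ee_rot: [3.141, -0.0, 1.573]
wrist_force: [0.4, -0.0, -0.0]
width: 0.0681
```

```bash
python3 - <<'E'
from h import *
o=robot.get_obs(); print(o['tool_pos'],o['ee_rot'],o['width'],to(.5255,-.329,.017,1.5708,o))
E
```

```text
[ 0.52484389 -0.32710392  0.15059887] [ 3.14126989e+00 -6.87722395e-05  1.57315466e+00] 0.06807705829509282 (array([ -1.9,   0.6, 133.6]), np.float64(0.1))
```

>>> {"api": "step_arm", "payload": {
  "series": [
    [0.45,-1.5,0.5,45,0],
    [0.45,-1.5,0.5,90,0],
    [0.45,-1.5,0.5,120,0],
    [0.45,-1.5,0.5,133.5,0],
    [0.45,-1.5,0.5,133.5,0],
    [0.45,-1.5,0.5,133.5,0],
    [0.1,-1.5,0.5,133.5,0],
    [0,-1.5,0.5,133.5,0],
    [-0.1,-1.5,0.5,133.5,0],
    [-0.15,-1.5,0.5,133.5,0],
    [-0.5,-1.5,0.5,133.5,0],
    [-0.5,-1.5,0.5,133.5,0],
    [-0.5,-1.5,0.5,133.5,0]
  ]
}}

```text
time: 26.75
tool_pos: [0.5254, -0.3303, 0.0168]
ee_rot: [3.141, 0.0, 1.571]
wrist_force: [1.3, -0.2, 0.1]
width: 0.0381
```

```bash
python3 - <<'E'
from h import *
o=robot.get_obs(); print(o['tool_pos'],o['ee_rot'],o['width'],o['wrist_force'],to(.4699,-.118,.14,1.5708,o))
E
```

```text
[ 0.5253766  -0.33033458  0.01682932] [3.14109246e+00 2.80018186e-04 1.57122956e+00] 0.038140644839864075 [ 1.32789747 -0.15210545  0.14618963] (array([ 212.3,  -55.3, -123.3]), np.float64(0.0))
```

>>> {"api": "step_arm", "payload": {
  "series": [
    [-0.5,0,0,-10,0],
    [-0.5,0,0,-30,0],
    [-0.5,0,0,-60,0],
    [-0.5,0,0,-80,0],
    [-0.5,15,-4,-80,0],
    [-0.5,45,-12,-80,0],
    [-0.5,85,-22,-80,0],
    [-0.5,125,-33,-80,0],
    [-0.5,165,-43,-80,0],
    [-0.5,195,-51,-80,0],
    [-0.5,209,-55,-80,0],
    [-0.5,212,-55,-80,0],
    [-0.5,212,-55,-80,0],
    [-0.5,212,-55,-80,0]
  ]
}}

```text
time: 28.5
tool_pos: [0.4703, -0.1192, 0.0966]
ee_rot: [-3.142, 0.0, 1.57]
wrist_force: [0.2, -0.7, -0.3]
width: 0.0389
```

```bash
python3 - <<'E'
from fit import *
o=robot.get_obs(); print(o['tool_pos'],o['ee_rot'],o['width'],to(.4699,-.118,.0175,1.5708,o))
sc=cams.snapshot('scene'); p=o['tool_pos']; zb=p[2]-.011; u=proj(sc,p)[0].astype(int); roi=(u[0]-40,u[1]-50,80,100)
im=draw(sc,'shrub',p[:2],zb,roi,5); r2=(390,190,80,100); im2=draw(sc,'column',(.4483,.1082),.006,r2,5); cv2.imwrite('pics/shr.png',cv2.hconcat([im,im2]))
E
```

```text
[ 0.47029316 -0.11915876  0.09658289] [-3.14150870e+00  3.52623129e-04  1.57012079e+00] 0.038898400394312395 (array([ 1.2, -0.4, 79.1]), np.float64(-0.0))
```

View pics/shr.png

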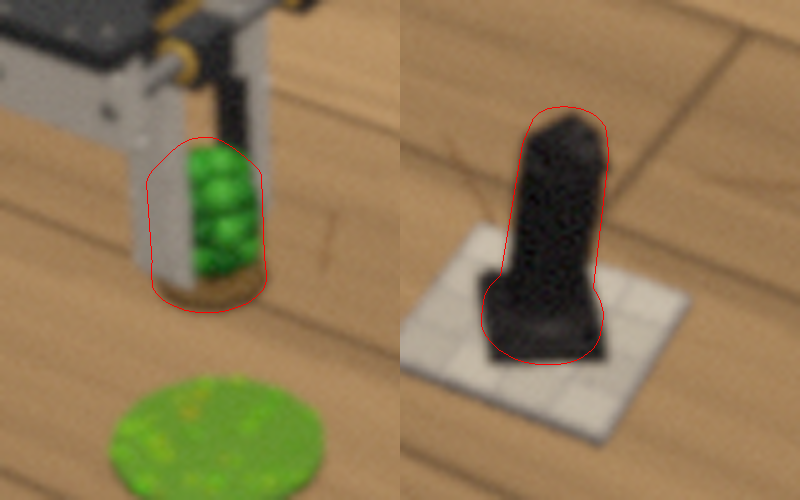

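The shrub is held upright at the predicted pose, and the column stands centred on the flagstone. Lowering the shrub.

>>> {"api": "step_arm", "payload": {
  "series": [
    [-0.5,1,-0.4,30,0],
    [-0.5,1,-0.4,58,0],
    [-0.5,1,-0.4,71,0],
    [-0.5,1,-0.4,76,0],
    [-0.5,1,-0.4,79,0],
    [-0.5,1,-0.4,79,0],
    [-0.5,1,-0.4,79,0]
  ]
}}

```text
time: 29.42
tool_pos: [0.4702, -0.1175, 0.0185]
ee_rot: [3.14, 0.001, 1.571]
wrist_force: [-0.2, -1.2, -1.6]
width: 0.0389
```

>>> {"api": "step_arm", "payload": {
  "series": [
    [-0.15,0,0,0,0],
    [0,0,0,0,0],
    [0.35,0,0,0,0],
    [0.35,0,0,0,0],
    [0.35,0,0,0,0],
    [0.35,0,0,-15,0],
    [0.35,0,0,-40,0],
    [0.35,0,0,-80,0],
    [0.35,0,0,-130,0],
    [0.35,0,0,-140,0],
    [0.35,0,0,-140,0]
  ]
}}

```text
time: 30.8
tool_pos: [0.4701, -0.1174, 0.1586]
ee_rot: [3.14, 0.001, 1.571]
wrist_force: [-0.7, -0.3, 0.4]
width: 0.0635
```

```bash
python3 - <<'E'
from fit import *
o=robot.get_obs(); print(o['time'],o['tool_pos'],o['width'],to(.5082,.3055,.14,1.5708,o))
for n,r in(('scene',(490,270,50,60)),('top',(150,245,40,45))):
    s=cams.snapshot(n); print(n,[(np.round(d['position'],3),round(d['p'],2)) for d in models.pinpoint(s,'pawn_center')],fit([(s,r)],'pawn',(.5082,.3055),.004))
E
```

```text
30.8 [ 0.47005162 -0.11742211  0.15859811] 0.06352160606269985 (array([422.9,  38.3,  18.3]), np.float64(0.0))
scene [(array([0.506, 0.304, 0.04 ]), 0.84)] (array([0.50619146, 0.30469482]), np.float64(0.41856126045193837))
top [(array([0.51 , 0.31 , 0.039]), 0.56)] (array([0.50765645, 0.30552598]), np.float64(0.4905962080255844))
```

>>> {"api": "step_arm", "payload": {
  "series": [
    [0.3,40,4,0,0],
    [0.3,95,9,0,0],
    [0.3,150,14,0,0],
    [0.3,205,19,0,0],
    [0.3,260,24,0,0],
    [0.3,315,29,0,0],
    [0.3,370,34,0,0],
    [0.3,410,37,0,0],
    [0.3,423,38,0,0],
    [0.3,423,38,0,0],
    [0.3,423,38,0,0],
    [0.3,423,38,0,0]
  ]
}}

```text
time: 32.5
tool_pos: [0.5077, 0.3044, 0.1578]
ee_rot: [3.141, 0.0, 1.569]
wrist_force: [-0.1, 0.4, -0.6]
width: 0.0612
```

```bash
python3 - <<'E'
from h import *
o=robot.get_obs(); print(o['tool_pos'],o['ee_rot'],o['width'],to(.5075,.3055,.0185,1.5708,o))
E
```

```text
[0.50772929 0.30436407 0.15782324] [3.14136335e+00 3.24760072e-04 1.56931185e+00] 0.061181647260420365 (array([  1.2,  -0.3, 139.3]), np.float64(-0.1))
```

>>> {"api": "step_arm", "payload": {
  "series": [
    [0.3,1,-0.3,50,0],
    [0.3,1,-0.3,95,0],
    [0.3,1,-0.3,125,0],
    [0.3,1,-0.3,139,0],
    [0.3,1,-0.3,139,0],
    [0.3,1,-0.3,139,0],
    [-0.2,1,-0.3,139,0],
    [-0.2,1,-0.3,139,0],
    [-0.3,1,-0.3,139,0],
    [-0.35,1,-0.3,139,0],
    [-0.7,1,-0.3,139,0],
    [-0.7,1,-0.3,139,0],
    [-0.7,1,-0.3,139,0]
  ]
}}

```text
time: 34.12
tool_pos: [0.5072, 0.3067, 0.0186]
ee_rot: [-3.142, 0.0, 1.571]
wrist_force: [-0.2, -0.9, 0.1]
width: 0.0249
```

```bash
python3 - <<'E'
from h import *
o=robot.get_obs(); print(o['tool_pos'],o['ee_rot'],o['width'],o['wrist_force'],to(.5242,-.3318,.14,1.5708,o))
E
```

```text
[0.50719642 0.30672426 0.01856925] [-3.14158258e+00  7.19559436e-05  1.57121326e+00] 0.0248578534873909 [-0.21405684 -0.8866932   0.06604542] (array([-638.5,   16.7, -121.4]), np.float64(0.0))
```

>>> {"api": "step_arm", "payload": {
  "series": [
    [-0.7,0,0,-10,0],
    [-0.7,0,0,-30,0],
    [-0.7,0,0,-70,0],
    [-0.7,0,0,-115,0],
    [-0.7,0,0,-140,0],
    [-0.7,-15,0,-145,0],
    [-0.7,-50,1,-145,0],
    [-0.7,-100,3,-145,0],
    [-0.7,-150,4,-145,0],
    [-0.7,-200,5,-145,0],
    [-0.7,-250,6,-145,0],
    [-0.7,-300,8,-145,0],
    [-0.7,-350,9,-145,0],
    [-0.7,-400,10,-145,0],
    [-0.7,-450,12,-145,0],
    [-0.7,-500,13,-145,0],
    [-0.7,-550,14,-145,0],
    [-0.7,-595,16,-145,0],
    [-0.7,-625,17,-145,0],
    [-0.7,-637,17,-145,0]
  ]
}}

```text
time: 36.62
tool_pos: [0.5227, -0.3319, 0.1617]
ee_rot: [-3.139, -0.002, 1.569]
wrist_force: [0.8, 1.2, -1.4]
width: 0.0246
```

>>> {"api": "step_arm", "payload": {
  "series": [
    [-0.7,0,0,0,0],
    [-0.7,0,0,20,0],
    [-0.7,0,0,50,0],
    [-0.7,0,0,70,0],
    [-0.7,0,0,75,0],
    [-0.7,0,0,75,0],
    [-0.7,0,0,75,0]
  ]
}}

```text
time: 37.5
tool_pos: [0.5252, -0.3304, 0.0903]
ee_rot: [3.14, 0.002, 1.572]
wrist_force: [0.4, -0.3, -0.3]
width: 0.0249
```

```bash
python3 - <<'E'
from fit import *
o=robot.get_obs(); print(o['tool_pos'],o['ee_rot'],o['width'],to(.5242,-.3318,.0206,1.5708,o))
sc=cams.snapshot('scene'); p=o['tool_pos']; zb=p[2]-.0146; u=proj(sc,p)[0].astype(int); roi=(u[0]-40,u[1]-50,80,100)
im=draw(sc,'pawn',p[:2],zb,roi,5); im2=draw(sc,'shrub',(.4699,-.118),.006,(272,160,80,100),5); cv2.imwrite('pics/pw.png',cv2.hconcat([im,im2]))
E
```

```text
[ 0.52521509 -0.33035734  0.09027534] [3.13951743e+00 1.53245609e-03 1.57174701e+00] 0.02490937352685092 (array([-1.3, -1.2, 69.7]), np.float64(0.1))
```

View pics/pw.png

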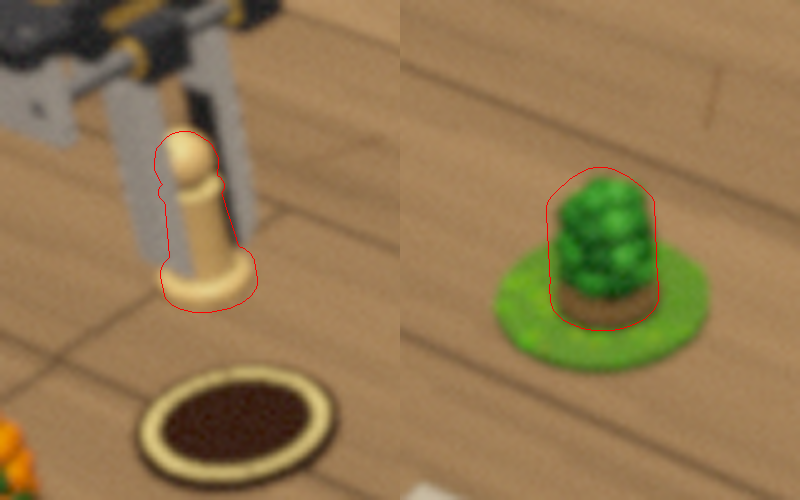

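The pawn is upright at the predicted pose to about 1 mm, and the shrub is centred on the turf. Lowering the pawn.

>>> {"api": "step_arm", "payload": {
  "series": [
    [-0.7,-1,-0.8,25,0],
    [-0.7,-1,-0.8,50,0],
    [-0.7,-1,-0.8,62,0],
    [-0.7,-1,-0.8,67,0],
    [-0.7,-1,-0.8,69,0],
    [-0.7,-1,-0.8,69,0],
    [-0.7,-1,-0.8,69,0]
  ]
}}

```text
time: 38.42
tool_pos: [0.5242, -0.3317, 0.0206]
ee_rot: [3.14, 0.001, 1.571]
wrist_force: [-1.3, 0.9, 0.5]
width: 0.0243
```

>>> {"api": "step_arm", "payload": {
  "series": [
    [-0.4,0,0,0,0],
    [-0.2,0,0,0,0],
    [0.2,0,0,0,0],
    [0.2,0,0,0,0],
    [0.2,0,0,0,0],
    [0.2,0,0,-15,0],
    [0.2,0,0,-40,0],
    [0.2,0,0,-80,0],
    [0.2,0,0,-130,0],
    [0.2,-20,-40,-160,0],
    [0.2,-60,-90,-180,0],
    [0.2,-100,-140,-180,0],
    [0.2,-140,-190,-180,0],
    [0.2,-170,-240,-180,0],
    [0.2,-190,-290,-180,0],
    [0.2,-200,-320,-180,0],
    [0.2,-200,-320,-180,0],
    [0.2,-200,-320,-180,0]
  ]
}}

```text
time: 40.67
tool_pos: [0.2044, -0.5313, 0.2005]
ee_rot: [3.141, 0.001, 1.572]
wrist_force: [0.2, -0.2, -0.5]
width: 0.0568
```

```bash
python3 - <<'E'
from fit import *
o=robot.get_obs(); print(o['time'],o['tool_pos'],o['wrist_force'])
s=cams.snapshot('top');sc=cams.snapshot('scene')
J=[('column',(.4483,.1082),(245,282,46,46),(390,205,60,70)),('shrub',(.4699,-.118),(360,268,46,46),(282,170,60,70)),('pawn',(.5242,-.3318),(464,243,46,46),(187,150,60,70))]
t=[];q=[]
for k,x,rt,rs in J:
    print(k,x,fit([(s,rt)],k,x,.006,.008 if k=='shrub' else 0))
    t.append(cv2.resize(draw(s,k,x,.006,rt,5),(200,200)));q.append(cv2.resize(draw(sc,k,x,.006,rs,5),(200,233)))
    for v in(s,sc): print([(np.round(d['position'],3),round(d['p'],2)) for d in models.pinpoint(v,k+'_center')][:2])
P=[(box([.648,.0206],1.583,.06,.03,z),c) for z,c in((.054,(0,0,255)),(.03,(255,0,0)))]
t.append(cv2.resize(crop(s,288,180,46,46,5,P),(200,200)));q.append(cv2.resize(crop(sc,295,250,60,70,5,P),(200,233)))
for v in(s,sc): print('pot',[np.round(d['position'],3) for d in models.pinpoint(v,'pot_center')][:1])
cv2.imwrite('pics/final.png',cv2.vconcat([cv2.hconcat(t),cv2.hconcat(q)]))
E
```

```text
40.675 [ 0.20441977 -0.53128689  0.20054301] [ 0.2139689  -0.18366859 -0.52137475]
column (0.4483, 0.1082) (array([0.44797759, 0.10894426]), np.float64(0.8547330027925002))
[(array([0.449, 0.114, 0.048]), 0.73), (array([0.648, 0.019, 0.034]), 0.62)]
[(array([0.448, 0.105, 0.048]), 0.81)]
shrub (0.4699, -0.118) (array([ 0.48169733, -0.12364042]), np.float64(0.30889869888475835))
[(array([ 0.468, -0.113,  0.042]), 0.63), (array([ 0.626, -0.366,  0.025]), 0.59)]
[(array([ 0.626, -0.371,  0.028]), 0.74), (array([ 0.472, -0.112,  0.035]), 0.61)]
pawn (0.5242, -0.3318) (array([ 0.52539022, -0.33422129]), np.float64(0.2545171628965581))
[(array([ 0.526, -0.327,  0.043]), 0.9)]
[(array([ 0.526, -0.334,  0.042]), 0.6)]
pot [array([0.504, 0.309, 0.001])]
pot [array([0.706, 0.229, 0.023])]
```

View pics/final.png

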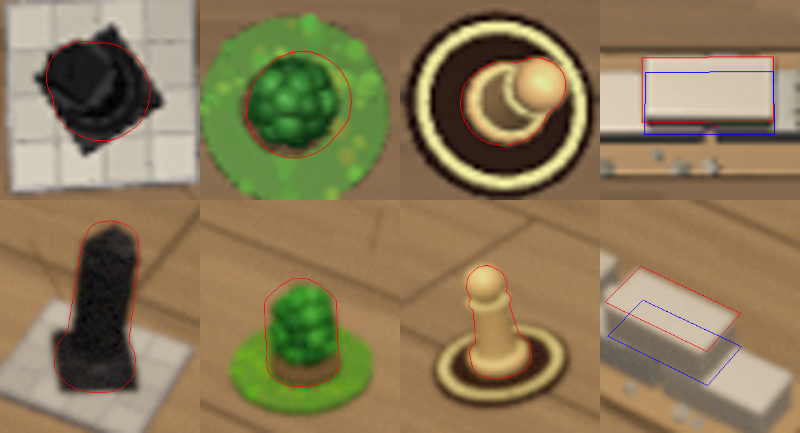

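All pieces match their target outlines in both views: column on flagstone, shrub on turf, pawn on the wood base, and block on the wall at the open joint. The arm is clear, so I'm handing in.

```bash
python3 -c "
from bench import robot
print(robot.close_job())"
```

```text
the job is handed in; nothing more can be done
None
```

The job is done and handed in at about 41 s of the 131 s allowed; no verdict was reported. I laid the block on the wall over the open joint. I then parked the pawn in the tray, moved the column to the flagstone and the shrub to the turf, and finished with the pawn on the dark wooden base.

**Last checks that agreed:**
- **Pieces and block:** in the last pictures from both cameras, the outlines at the target poses match the column, shrub, pawn and block to about 1–3 mm. All three pieces stand upright, and the arm was well clear.
- **Column:** its silhouette fit came within about 1 mm of the flagstone centre.

**Last checks that failed or disagreed:**
- **Shrub and pawn fits:** the automatic silhouette fits from the top camera were poor, because the colour masks picked up the green turf and the pale ring. The one for the shrub was about 13 mm off. I relied on the outlines and the network's positions instead, which put both pieces within about 7 mm of centre.
- **Paint pot:** the network mistook the tray for the pot in the last top view. The other camera put the pot within about 2 mm of where it started, and I never moved near it.

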